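Open the microplate carrier and hold its gate wide

TASK

Open the gate of the docked microplate carrier so that a colleague can draw the plates out: pinch the two thumb tabs on its roof so that the gate springs ajar onto its safety catch, then squeeze the thumb lever against the upright blade on top of the gate and swing the gate past the click of its hinge detent. Finish with the gripper still holding the gate wide open, square to the carrier's front or further, because it falls back when let go. Never force the gate against a closed catch, and leave the plates on their ledges and the things on the bench where they are.

Things in the scene. Friction and masses are not known exactly. Their poses are not given: they have to be found in the camera images.
- carrier: Aluminium microplate carrier, screwed to the bench by a black dock plate (170 x 190 x 8 mm). 108 deep (x), 140 wide (y); roof top at 188 mm. Origin: centre of the dock's underside, on the bench. x points from the barred gate (front) to the back, y along the front to the hinge side, z up. Also on the roof: folded bail handle at the back (top 197 mm), detent block at the hinge corner (top 206).
- tabs_mid (a point): Midway between the two upright steel thumb tabs of the pinch catch on the roof, 220 mm above the bench, 10 mm below the tabs' tops; axes as the carrier's. The tabs face each other along y: each 22 wide (x), 4 thick, 40 tall; outer faces 40 mm apart at rest, 26 mm squeezed home. They are geared, either moves both equally; 13 N in all squeezes them home; they spring back when let go.
- tab (a joint): Inward travel of each thumb tab in m: 0 at rest, 0.007 fully squeezed. The bolt lets the gate go beyond about 0.005. The gate then springs ajar by itself and the tabs may be let go; they return to about 0.002 (bolt against the strike) and to 0 once the gate swings on.
- gate (a joint): Gate angle in rad: 0 shut, about 0.09 ajar on the safety catch, 1.57 square to the front, 1.9 its stop. Opens clockwise seen from above, about point gate_hinge. A spring pulls it shut (about 1 N at the grip). The detent is pushed over between 0.7 and 0.95 rad (about 3 N at the grip); let go beyond it, the gate falls back to about 1.17 rad.
- gate_hinge (a point): Point on the gate's upright hinge axis at the height of grip_mid, 234 mm above the bench; axes as the carrier's.
- grip_mid (a point): Grip point on the gate's top edge, 234 mm above the bench, 112 mm from the hinge axis along the gate, 5 mm behind the gate's mid-plane; turns with the gate. x square to the gate (to the carrier when shut), y along the gate to the hinge, z up. Blade is on the -x side, thumb lever on the +x side: at this height 26 mm over both at rest, 14 mm squeezed (then centred here).
- lever (a joint): Angle in rad of the thumb lever behind the blade: 0 at rest, leaning 0.38 rad away from the blade; 0.38 squeezed home, parallel to it (about 7 N). Beyond about 0.25 its hook lets the ajar gate pass; no use while the pinch catch holds the gate. It springs back if let go; keep it squeezed until the gate passes 0.3 rad.
- gate_frame: The gate: upright steel frame with bars, 142 wide, 170 tall, 5 thick. On its top edge the upright fixed blade, 26 wide along the gate, 4 thick, its middle 5 mm to -x of grip_mid, its top 18 mm above it; and a strike near the pinch catch. Origin on the hinge axis, 8 mm above the bench; axes as grip_mid's.
- thumb_lever: Steel thumb lever of the safety catch, behind the blade, 26 wide, 4 thick, top 14 mm above grip_mid. Origin on its pivot, 29.5 mm below grip_mid and 5 mm to its +x; axes as grip_mid's at rest. On the pivot's end, 26 mm to -y, a low hook arm 6 wide reaches 26 mm back over the roof behind an upstand; keep fingers off it.
- bolt_tab: The thumb tab farther from the hinge, with the bolt on it (reaching to the front edge of the roof); origin midway between the tabs at rest, on the roof, 188 mm above the bench; axes as the carrier's.
- plate1: Clear microplate, 85.5 x 127.8 x 14.4 mm, 60 g, loose on the lowest ledge; origin under its centre.
- plate2: Microplate like plate1, on the third ledge.
- plate3: Microplate like plate1, on the fourth ledge.
- tip_rack: Pipette tip box, 85 x 122 x 60 mm, loose on the bench; leave alone. Origin under its centre.
- reagent: Reagent bottle, 60 mm diameter, 115 mm tall, loose on the bench; leave alone. Origin under its centre.
- tube_rack: White microtube rack, 70 x 150 x 43 mm, loose on the bench; leave alone. Origin under its centre.

How it is judged:
By the outcome, as a careful person would: the job done as asked, in the order asked, and still so for the second after the job is handed in, while the arm keeps its last pose, push and grip.
It also fails if it takes over 43 s, if anything falls off the work surface, if the arm or the gripper's body presses on something with over 40 N, if the wrist force passes 120 N, or if a joint passes its speed limit or range.

ROBOT

A 6-joint arm with a two-finger parallel gripper is mounted at the origin on the work surface. World frame = base frame: x ahead of the robot, y to its left, z up, the work surface at z = 0. Lengths are in m, angles in rad, forces in N, time in s.
With the tool pointing down it reaches from about 0.35 to 0.925 m from the base axis. Payload 6.4 kg.
Tool frame: the origin (TCP) lies on the centre line of the jaws, within the pads' length; the fingertips stand 8 mm ahead of it and the grasp point (between the pads) lies 11 mm behind it (arm.tip_extent is the z of the fingertips in the tool frame, in m); z points along the fingers, y is the line along which they close (so a half turn about z gives the same grasp; the last joint's range is limited). The gripper opens to 85 mm and grips with 20 to 120 N. Pads are 22 mm wide; open, the fingers measure 114 mm over their backs; the gripper's body (76 mm by 85 mm) begins 54 mm behind the grasp point. The pads swing forward as they close: fully open they stand 13 mm farther back than shut.
Start: joints at [0.96, 0.245, 1.558, -0, 1.339, -0.174], TCP at [0.275, 0.589, 0.239] pointing down, gripper open.
Joint ranges: [-3.13, 3.13], [-1.02, 2.26], [0.13, 2.54], [-0.95, 4.09], [0.21, 2.88], [-2.74, 2.74]. Speed limits (rad/s): [2.57, 2.57, 3.14, 3.14, 3.14, 3.14].

INTERFACE

Orientations are given as [roll, pitch, yaw] about the fixed x, y, z axes, in that order (R = Rz(yaw) Ry(pitch) Rx(roll)).
In Python, from rig import arm gives the robot as it stands.
- The arm moves only by the tool jog_arm, never from a script. Its argument "targets" is text: rows parted by semicolons, each of 7 numbers parted by spaces: the turn, a rotation vector about the tool's x, y, z in degrees, then the shift along the tool's x, y, z in m, then the finger opening in m, from 0 to 0.0854. A call has 1 to 12 rows; each row shifts and turns the commanded pose from where the row before left it, along the tool's axes as they then stand; what a row does not reach is not made up. A row lasts 1/8 s, in which the tool goes at most 62.5 mm and 10.7 degrees, less where a joint would pass 70% of its speed; a pose out of reach is approached as far as the arm can. A call is refused whole if a number of a shift passes 0.0625 or a number of a turn 10.7, either way. A call with a gripper value outside its range is refused whole. The fingers move at their own pace and stop on an object; "squeeze" is the grip in N (left out, the last holds). Time passes only in rows, so rows that do not move let the fingers close. It gives the time, the measured TCP pose, the force, the opening and the grip force at its end, in the units of the state.
- arm.observe(): the state, without advancing time (a new reading comes with each control period).
- arm.get_image(name): name is "scene" or "side" or "wrist"; returns the picture (420x560x3 uint8, blue, green, red); there is no depth.
- arm.calibration(name): a dict with "vfov" (degrees; the focal length in pixels is half the picture's height over the tangent of half this angle, whatever the lens; pixels are square), "cx", "cy" (the principal point, pixels), "world_from_camera" (4x4, takes a point from camera to world coordinates); the wrist camera has in their place "mount" (4x4, takes a point from camera to tool coordinates, whose origin is the TCP and whose axes are the flange's). Camera axes: x right, y down, z forward; pixel columns grow to the right and rows downward; lengths in m; the calibration is good to about 2 mm. A picture is of the moment at which its call begins: read the wrist's pose just before it. calibration takes no time and is no camera call.
- arm.finish_job(): hands the job in; it is judged then, once.
The state is a dict: "time_s": time; "qpos": joint angles; "qvel": joint speeds; "tau": joint torques, N m; "ee_pos": TCP position; "ee_rot": TCP orientation; "wrist_force": force on the tool from outside, world axes, zero at the start; "ft_torque": the same for the moment, N m; "finger_gap": opening from 0.0 (shut) to 1.0 (fully open); "gripper_force": force on a finger pad.
Only numpy, scipy, OpenCV 4.12 (cv2) and the standard library are available. Lean on these libraries where they do the work, as an engineer would, in place of code of your own. Each camera call takes 0.05 s, during which the arm holds its last target. There are 200 camera calls.

## Working session

There is one attempt and no reset: what is moved stays moved. The work goes in short steps, Python scripts to look and compute and a tool call to move; the robot and the scene stay as the last step left them, time stands still between calls to the robot, and variables do not carry over. Pictures are saved under pics/ and viewed, at most 10 in all, crops included, and the job is handed in when it is done.

Besides the shell and the picture viewer there is one more tool, called after "Emit:" in YAML: its name, and indented under it one key for each argument. jog_arm: Moves the arm, as the interface text tells. Its arguments: {"type":"object","properties":{"targets":{"type":"string"},"squeeze":{"type":"number"}},"required":["targets"]}

```bash
ls; mkdir -p pics; python3 - <<'E'
from rig import arm
import cv2,numpy as np
np.set_printoptions(precision=4,suppress=True)
o=arm.observe();print(o)
for n in("scene","side","wrist"):
    im=arm.get_image(n);cv2.imwrite(f"pics/{n}0.png",im);print(n,arm.calibration(n))
print(arm.tip_extent)
E
```

```text
pics
{'time_s': 0.0, 'qpos': array([ 0.9599,  0.2458,  1.559 ,  0.    ,  1.3387, -0.1741]), 'qvel': array([ 0.0004,  0.0008, -0.0012, -0.0012,  0.0005, -0.0002]), 'tau': array([ -0.001 , -42.951 , -32.6131,  -0.0002,   0.0053,  -0.0001]), 'ee_pos': array([0.2747, 0.5885, 0.2382]), 'ee_rot': array([-3.1397, -0.0003,  2.7048]), 'wrist_force': array([-0.3191, -0.1035, -0.2345]), 'ft_torque': array([ 0.013 ,  0.0556, -0.0011]), 'gripper_force': 0.0, 'finger_gap': 1.0023413504525316}
scene {'vfov': 52.410692658340366, 'cx': 287.14450236131194, 'cy': 208.83469882433135, 'world_from_camera': array([[ 0.9381,  0.216 , -0.2707,  0.8374],
       [ 0.3456, -0.6318,  0.6938, -0.6531],
       [-0.0211, -0.7444, -0.6674,  0.8294],
       [ 0.    ,  0.    ,  0.    ,  1.    ]])}
side {'vfov': 53.978306841000794, 'cx': 286.2349962925163, 'cy': 215.19248648609545, 'world_from_camera': array([[ 0.8298, -0.2999,  0.4706,  0.0757],
       [-0.5576, -0.4111,  0.7212, -0.6645],
       [-0.0229, -0.8609, -0.5083,  0.6598],
       [ 0.    ,  0.    ,  0.    ,  1.    ]])}
wrist {'vfov': 58.86367307114227, 'cx': 279.12785226416844, 'cy': 205.80516933609275, 'mount': array([[ 0.0002, -0.9571, -0.2896,  0.0728],
       [ 1.    ,  0.0002,  0.0001, -0.0018],
       [-0.    , -0.2896,  0.9571, -0.1338],
       [ 0.    ,  0.    ,  0.    ,  1.    ]])}
0.008
```

View pics/scene0.png

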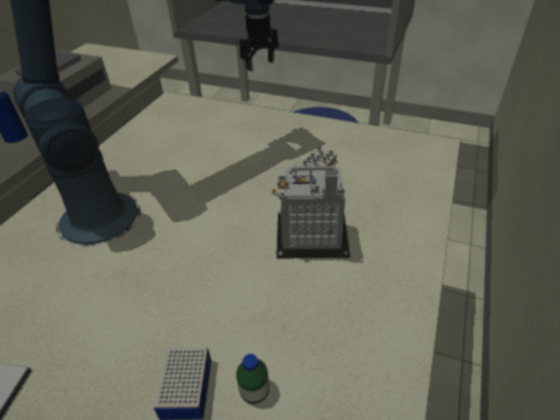

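View pics/side0.png

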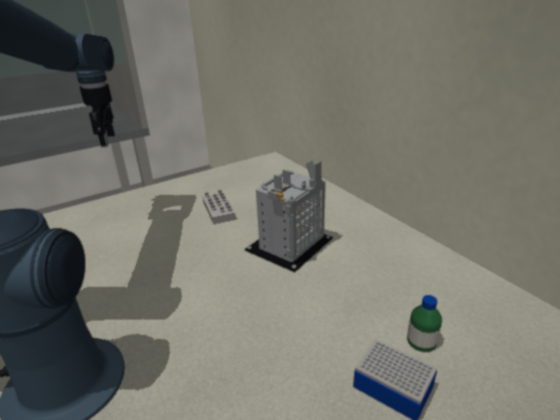

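The carrier sits at about (313,215) in the scene view and (290,215) in the side view. Its gate faces the scene camera, and the black dock is visible in both views. I'll enlarge both.

```bash
python3 - <<'E'
import cv2,numpy as np
a=cv2.imread("pics/scene0.png")[150:262,262:362]; b=cv2.imread("pics/side0.png")[155:275,240:340]
f=lambda c:cv2.convertScaleAbs(cv2.resize(c,(400,4*c.shape[0]),interpolation=cv2.INTER_CUBIC),alpha=1.4)
A=np.zeros((480,800,3),np.uint8);A[:448,:400]=f(a);A[:,400:]=f(b)
cv2.imwrite("pics/c0.png",A)
for n in("scene","side"):
    im=cv2.imread(f"pics/{n}0.png");m=(im.max(2)<38).astype(np.uint8)
    k,l,s,c=cv2.connectedComponentsWithStats(m)
    for i in range(1,k):
        if s[i,4]>60: print(n,s[i],c[i])
E
```

```text
scene [  11    0  116  225 8520] [ 66.45915493 120.92265258]
scene [ 229    0   50   70 1584] [257.11994949  30.02651515]
scene [20 92 11 25 70] [ 23.14285714 104.65714286]
scene [  3  97  24  41 259] [ 15.07335907 116.43243243]
scene [278 216  71  41 697] [314.52367288 248.47776184]
scene [200 361  10  53 173] [204.61271676 388.03468208]
scene [  0 370  30  49 134] [ 12.64179104 395.42537313]
side [   0    1  114   71 4325] [48.8649711  43.23306358]
side [87 75 19  7 80] [98.15   78.3875]
side [  80   84   34   62 1141] [ 99.49693252 110.23312883]
side [   0  231  105  150 3904] [ 67.97797131 297.08811475]
side [246 235  86  36 651] [291.07373272 253.62980031]
```

View pics/c0.png

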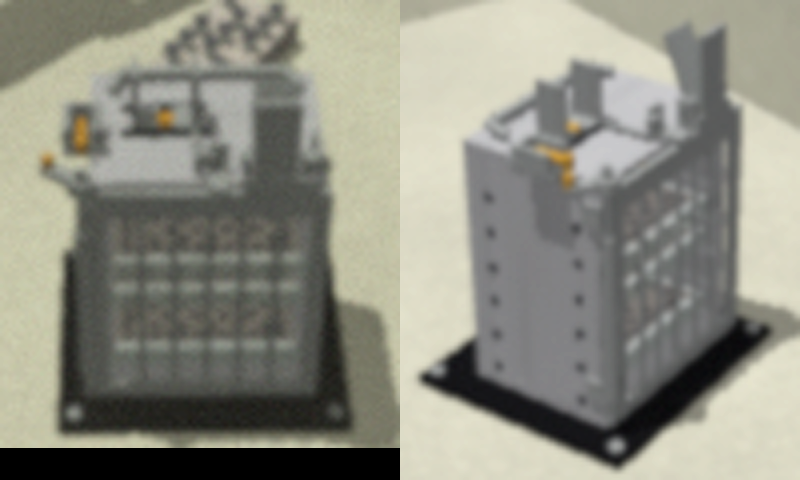

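The crops show the gate facing the scene camera, roughly world -y. The hinge is front left in the scene view, and the blade and lever are at the front right (crop left (275,130), crop right (700,70)). The tabs are the two uprights in the side crop, near (550,110) and (588,85). Dock corners come next.

```bash
cat > h.py <<'E'
from rig import arm
import numpy as np,cv2
from scipy.spatial.transform import Rotation as R
np.set_printoptions(precision=4,suppress=True)
def cam(n,st=None):
    c=arm.calibration(n)
    if n=="wrist":
        T=np.eye(4);T[:3,:3]=R.from_euler("xyz",st["ee_rot"]).as_matrix();T[:3,3]=st["ee_pos"];W=T@c["mount"]
    else: W=c["world_from_camera"]
    return W,210/np.tan(np.radians(c["vfov"]/2)),c["cx"],c["cy"]
def ray(C,uv):
    W,f,cx,cy=C;d=W[:3,:3]@np.array([(uv[0]-cx)/f,(uv[1]-cy)/f,1]);return W[:3,3],d/np.linalg.norm(d)
def onz(C,uv,z):
    o,d=ray(C,uv);return o+d*(z-o[2])/d[2]
def two(C1,u1,C2,u2):
    A=np.zeros((3,3));b=np.zeros(3);L=[]
    for C,u in((C1,u1),(C2,u2)):
        o,d=ray(C,u);P=np.eye(3)-np.outer(d,d);A+=P;b+=P@o;L.append((o,P))
    p=np.linalg.solve(A,b);return p,[np.linalg.norm(P@(p-o)) for o,P in L]
def proj(C,p):
    W,f,cx,cy=C;q=W[:3,:3].T@(np.asarray(p)-W[:3,3]);return np.array([f*q[0]/q[2]+cx,f*q[1]/q[2]+cy])
E
python3 - <<'E'
from h import *
S=cam("scene");D=cam("side")
s=lambda x,y:(262+x/4,150+y/4); d=lambda x,y:(240+(x-400)/4,155+y/4)
print("scene FH,FN",onz(S,s(60,432),.002),onz(S,s(350,432),.002))
P=[onz(D,d(*p),.004) for p in((420,378),(618,467),(770,327))]
print("side BH FH FN",P,np.linalg.norm(P[0]-P[1]),np.linalg.norm(P[2]-P[1]))
print("blade top R", two(S,s(277,75),D,d(712,30)))
E
```

```text
scene FH,FN [0.5427 0.0206 0.002 ] [0.7185 0.0816 0.002 ]
side BH FH FN [array([0.4874, 0.1787, 0.004 ]), array([0.5424, 0.0193, 0.004 ]), array([0.7222, 0.0871, 0.004 ])] 0.1686214511621243 0.19220077169570213
blade top R (array([0.6567, 0.083 , 0.2597]), [np.float64(0.008231629263308789), np.float64(0.008231629263308893)])
```

Emit:
jog_arm:
  targets: "0 0 9.1 0 0 -0.0125 0.0854;0 0 9.1 0 0 -0.0125 0.0854;0 0 9.1 0 0 -0.0125 0.0854;0 0 9.1 0 0 -0.0125 0.0854;0 0 9.1 0 0 -0.0125 0.0854"

```text
time_s: 0.78
ee_pos: [0.2749, 0.5888, 0.3017]
ee_rot: [-3.141, 0.001, 1.905]
wrist_force: [0.4, 0.5, 0.3]
finger_gap: 0.998
gripper_force: 0.0
```

Emit:
jog_arm:
  targets: "0 0 0 -0.054 0.016 0 0.0854;0 0 0 -0.054 0.016 0 0.0854;0 0 0 -0.054 0.016 0 0.0854;0 0 0 -0.054 0.016 0 0.0854;0 0 0 -0.054 0.016 0 0.0854;0 0 0 -0.054 0.016 0 0.0854;0 0 0 -0.054 0.016 0 0.0854;0 0 0 -0.054 0.016 0 0.0854;0 0 0 -0.054 0.016 0 0.0854;0 0 0 -0.054 0.016 0 0.0854;0 0 0 0 0 0 0.0854;0 0 0 0 0 0 0.0854"

```text
time_s: 2.28
ee_pos: [0.6055, 0.1333, 0.3013]
ee_rot: [-3.141, -0.001, 1.91]
wrist_force: [-0.0, 0.1, -0.1]
finger_gap: 1.002
gripper_force: 0.0
```

```bash
python3 - <<'E'
from h import *
o=arm.observe();print(o["time_s"],o["ee_pos"],o["ee_rot"],o["qpos"])
im=arm.get_image("wrist");np.save("pics/w1.npy",np.r_[o["ee_pos"],o["ee_rot"]]);cv2.imwrite("pics/w1.png",im)
cv2.imwrite("pics/w1v.png",cv2.resize(cv2.convertScaleAbs(im,alpha=1.3),(800,600),interpolation=cv2.INTER_CUBIC))
E
```

```text
2.275 [0.6055 0.1333 0.3013] [-3.1407 -0.0006  1.9104] [ 0.034   0.132   1.5738  0.0003  1.4368 -0.3057]
```

View pics/w1v.png

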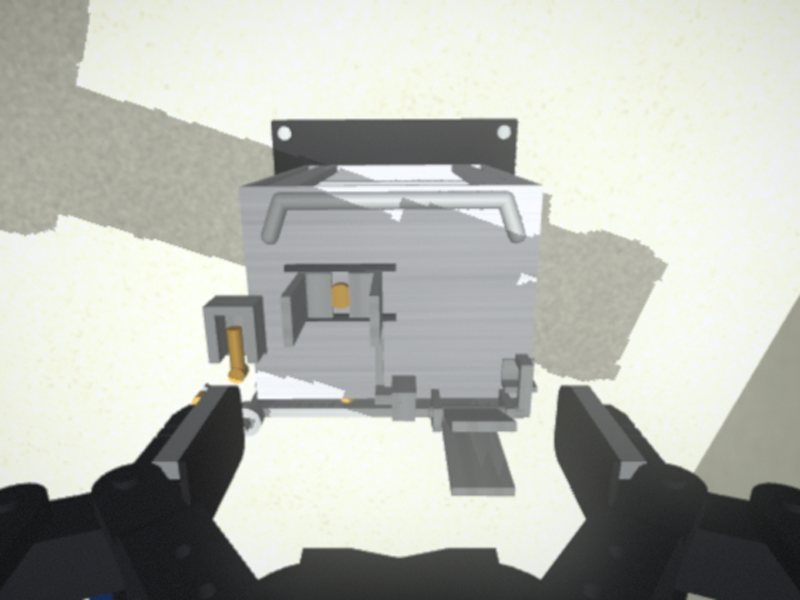

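The wrist view, in 800 px coordinates, shows these parts:
- Tabs: outer top edges at columns about 282 and 382, rows 293–346.
- Blade: top edge at (452–515, 487–495).
- Lever: top edge at about (455–515, 408–430), nearest the roof.
- Hinge: about (250,420).

```bash
python3 - <<'E'
from h import *
p=np.load("pics/w1.npy");C=cam("wrist",dict(ee_pos=p[:3],ee_rot=p[3:]))
k=.7
O=np.array([.605,.133,0]);
def show(n,u,v,z,yaw=np.radians(109.5)):
    q=onz(C,(u*k,v*k),z);l=R.from_euler("z",yaw).inv().apply(q-O);print(n,q,l)
for a in [("LTf",282,346,.23),("LTb",282,293,.23),("RTf",382,345,.23),("RTb",382,291,.23),
 ("bladeL",452,492,.252),("bladeR",515,492,.252),("levL",455,419,.248),("levR",516,419,.248),
 ("dockBL",273,120,.008),("dockBR",517,120,.008),("roofBL",241,186,.188),("roofBR",543,186,.188),("roofFL",256,400,.188),("roofFR",533,402,.188),("hinge",250,420,.188)]: show(*a)
im=cv2.imread("pics/w1.png");cv2.imwrite("pics/w1c.png",cv2.convertScaleAbs(cv2.resize(im[180:360,130:385],(800,565),interpolation=cv2.INTER_CUBIC),alpha=1.3))
E
```

```text
LTf [0.5635 0.1049 0.23  ] [-0.0126  0.0485  0.23  ]
LTb [0.5572 0.1271 0.23  ] [0.0104 0.047  0.23  ]
RTf [0.6025 0.1192 0.23  ] [-0.0122  0.007   0.23  ]
RTb [0.5949 0.1413 0.23  ] [0.0112 0.0068 0.23  ]
bladeL [0.6477 0.0768 0.252 ] [-0.0673 -0.0215  0.252 ]
bladeR [0.6718 0.0853 0.252 ] [-0.0673 -0.0471  0.252 ]
levL [0.6381 0.1062 0.248 ] [-0.0363 -0.0222  0.248 ]
levR [0.6608 0.1142 0.248 ] [-0.0363 -0.0464  0.248 ]
dockBL [0.4871 0.1781 0.008 ] [0.0819 0.096  0.008 ]
dockBR [0.6628 0.2402 0.008 ] [ 0.0818 -0.0903  0.008 ]
roofBL [0.5206 0.155  0.188 ] [0.0489 0.0722 0.188 ]
roofBR [0.6509 0.2011 0.188 ] [ 0.0489 -0.066   0.188 ]
roofFL [0.5554 0.0519 0.188 ] [-0.0599  0.0738  0.188 ]
roofFR [0.6908 0.0986 0.188 ] [-0.0611 -0.0694  0.188 ]
hinge [0.5555 0.0396 0.188 ] [-0.0715  0.0779  0.188 ]
```

View pics/w1c.png

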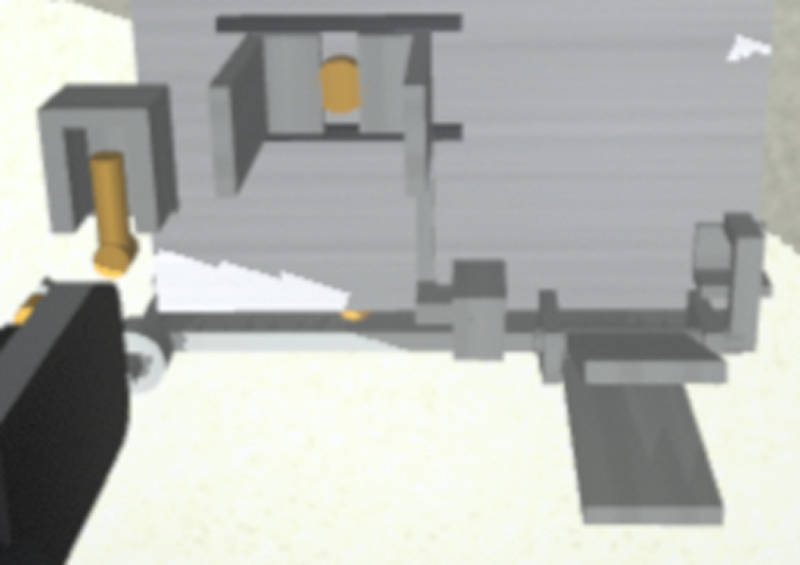

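The measured sizes match: tabs 40.5 mm apart and 23 mm wide, blade 25.6 mm, roof 109 × 140 mm. Tabs_mid is at about (0.5795, 0.123), the grip at (0.658, 0.086), the hinge at (0.554, 0.044) and the carrier yaw is 109.5°. The detent block limits how low the finger can go, so I'll pinch near the tab tops.

Emit:
jog_arm:
  targets: "0 0 0 -0.001 -0.028 0 0.058;0 0 0 0 0 0 0.058;0 0 0 0 0 0 0.058;0 0 0 0 0 0.03 0.058;0 0 0 0 0 0.03 0.058;0 0 0 0 0 0.026 0.058;0 0 0 0 0 0 0.058;0 0 0 0 0 0 0.058"
  squeeze: 20

```text
time_s: 3.32
ee_pos: [0.5806, 0.1233, 0.2171]
ee_rot: [3.14, 0.001, 1.911]
wrist_force: [1.0, -0.5, 0.6]
finger_gap: 0.678
gripper_force: 0.0
```

```bash
python3 - <<'E'
from h import *
o=arm.observe();print(o["time_s"],o["ee_pos"],o["wrist_force"])
im=arm.get_image("wrist");cv2.imwrite("pics/w2v.png",cv2.convertScaleAbs(im,alpha=1.3))
p=np.load("pics/w1.npy");C=cam("wrist",dict(ee_pos=p[:3],ee_rot=p[3:]))
for c in((40,105),(175,105),(40,230),(175,230)):
    q=onz(C,(130+c[0]/3.137,180+c[1]/3.137),.206);print(R.from_euler("z",109.5,degrees=True).inv().apply(q-[.605,.133,0]))
E
```

```text
3.325 [0.5806 0.1233 0.2171] [ 1.0095 -0.4626  0.5906]
[-0.0024  0.0883  0.206 ]
[-0.0024  0.0604  0.206 ]
[-0.0304  0.0913  0.206 ]
[-0.0305  0.0625  0.206 ]
```

View pics/w2v.png

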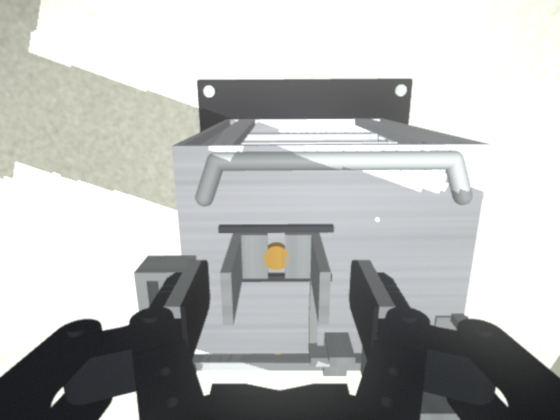

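The tabs (outer edges at columns 222 and 328) sit between the pads (columns 208 and 352), centred to about 1–2 mm. Closing now.

Emit:
jog_arm:
  targets: "0 0 0 0 -0.001 0 0.03;0 0 0 0 0 0 0.02;0 0 0 0 0 0 0.02;0 0 0 0 0 0 0.02;0 0 0 0 0 0 0.02;0 0 0 0 0 0 0.02;0 0 0 0 0 0 0.02;0 0 0 0 0 0 0.02"
  squeeze: 25

```text
time_s: 4.38
ee_pos: [0.5794, 0.1225, 0.2184]
ee_rot: [3.14, 0.001, 1.911]
wrist_force: [-3.8, -0.9, 7.5]
finger_gap: 0.286
gripper_force: 26.8
```

```bash
python3 - <<'E'
from h import *
o=arm.observe();print(o["time_s"],o["ee_pos"],o["ee_rot"],o["wrist_force"],o["finger_gap"]*85.4,o["gripper_force"])
im=arm.get_image("wrist");cv2.imwrite("pics/w3v.png",cv2.convertScaleAbs(im,alpha=1.3))
E
```

```text
4.375 [0.5794 0.1225 0.2184] [3.1398 0.001  1.9111] [-3.7592 -0.8689  7.4647] 24.395376056711832 26.798497438430786
```

View pics/w3v.png

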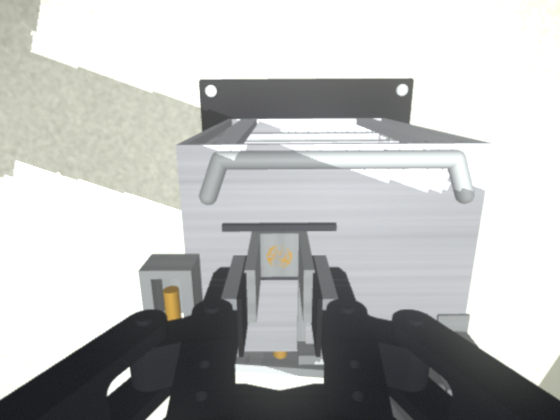

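The tabs are squeezed home (gap about 25 mm, 26 N), and the strip at the gate line (row 370) has shifted forward. I'll release, rise, shift and turn to the gate grip.

Emit:
jog_arm:
  targets: "0 0 0 0 0 0 0.058;0 0 0 0 0 0 0.058;0 0 0 0 0 0 0.058;0 0 0 0 0 0 0.058;0 0 0 0 0 -0.03 0.06;0 0 0 0 0 -0.03 0.06;0 0 0 0 0 -0.025 0.06;0 0 0 -0.036 0.031 0 0.06;0 0 0 -0.036 0.031 0 0.06"

```text
time_s: 5.55
ee_pos: [0.6624, 0.0752, 0.3017]
ee_rot: [3.14, 0.001, 1.912]
wrist_force: [0.0, 0.8, -0.6]
finger_gap: 0.704
gripper_force: 0.0
```

Emit:
jog_arm:
  targets: "0 0 -10.6 0 0 0 0.06;0 0 -10.6 0 0 0 0.06;0 0 -10.6 0 0 0 0.06;0 0 -10.6 0 0 0 0.06;0 0 -10.6 0 0 0 0.06;0 0 -10.6 0 0 0 0.06;0 0 -10.6 0 0 0 0.06;0 0 -10.6 0 0 0 0.06;0 0 0 0 0 0 0.06;0 0 0 0 0 0 0.06"

```text
time_s: 6.8
ee_pos: [0.6613, 0.0754, 0.3006]
ee_rot: [3.142, -0.0, -2.895]
wrist_force: [0.3, 1.3, -1.1]
finger_gap: 0.7
gripper_force: 0.0
```

```bash
python3 - <<'E'
from h import *
o=arm.observe();print(o["time_s"],o["ee_pos"],o["ee_rot"],o["wrist_force"],o["finger_gap"]*85.4,o["qpos"])
im=arm.get_image("wrist");np.save("pics/w4.npy",np.r_[o["ee_pos"],o["ee_rot"]]);cv2.imwrite("pics/w4.png",im);cv2.imwrite("pics/w4v.png",cv2.resize(cv2.convertScaleAbs(im,alpha=1.3),(800,600),interpolation=cv2.INTER_CUBIC))
E
```

```text
6.8 [0.6613 0.0754 0.3006] [ 3.1415 -0.0002 -2.895 ] [ 0.3023  1.3416 -1.0961] 59.75974769522283 [-0.0565  0.239   1.453   0.      1.4497 -1.8738]
```

View pics/w4v.png

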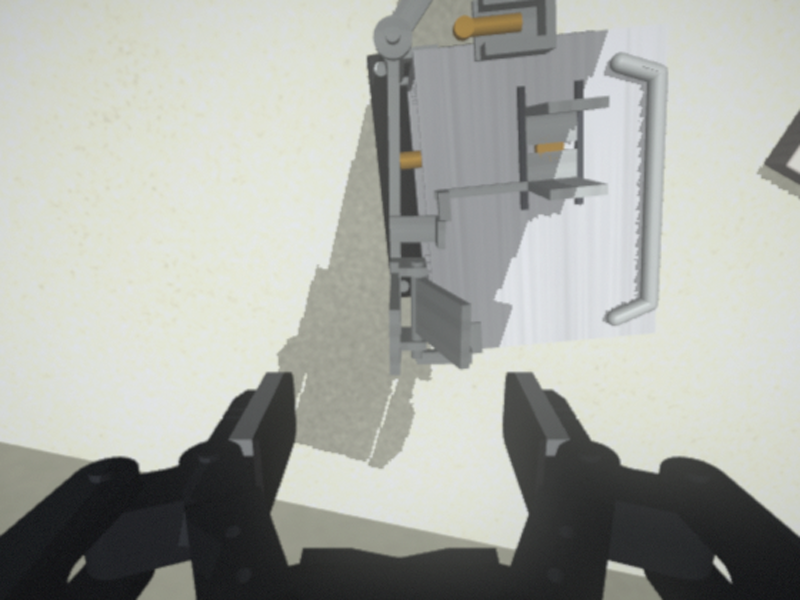

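The gate is ajar: its bar is now parallel to the tool's x. The blade top is at columns 390–400, rows 310–375. The lever's top edge is at about column 464, rows 300–367, and the hinge pin is at (393,37).

```bash
python3 - <<'E'
from h import *
p=np.load("pics/w4.npy");C=cam("wrist",dict(ee_pos=p[:3],ee_rot=p[3:]))
T=R.from_euler("xyz",p[3:])
for n,u,v,z in (("bl",395,310,.252),("bl2",395,375,.252),("lev",464,302,.245),("lev2",464,366,.245),("hinge",393,37,.185),("hinge",393,37,.195),("barnear hinge",394,80,.18),("bar",394,250,.18)):
    q=onz(C,(u*.7,v*.7),z);print(n,q,T.inv().apply(q-p[:3]))
E
```

```text
bl [0.6495 0.0691 0.252 ] [ 0.0129 -0.0033  0.0486]
bl2 [0.6745 0.0753 0.252 ] [-0.0128 -0.0033  0.0486]
lev [0.6425 0.0939 0.245 ] [0.0137 0.0225 0.0556]
lev2 [0.6675 0.1011 0.245 ] [-0.0123  0.0234  0.0556]
hinge [0.5523 0.0434 0.185 ] [ 0.1135 -0.0044  0.1157]
hinge [0.5538 0.0439 0.195 ] [ 0.1119 -0.0043  0.1057]
barnear hinge [0.5684 0.0478 0.18  ] [ 0.0968 -0.0041  0.1207]
bar [0.6433 0.0665 0.18  ] [ 0.0196 -0.0043  0.1206]
```

The jaw centre is within 1–2 mm of the grip. Lowering around the blade and lever.

Emit:
jog_arm:
  targets: "0 0 0 0 0.001 0 0.066;0 0 0 0 0 0 0.066;0 0 0 0 0 0.026 0.066;0 0 0 0 0 0.026 0.066;0 0 0 0 0 0.025 0.066;0 0 0 0 0 0 0.066;0 0 0 0 0 0 0.066"

```text
time_s: 7.72
ee_pos: [0.6616, 0.0764, 0.2251]
ee_rot: [-3.141, 0.002, -2.893]
wrist_force: [0.7, 1.8, 0.6]
finger_gap: 0.774
gripper_force: 0.0
```

Emit:
jog_arm:
  targets: "0 0 0 0 0 0 0.03;0 0 0 0 0 0 0.02;0 0 0 0 0 0 0.01;0 0 0 0 0 0 0.008;0 0 0 0 0 0 0.008;0 0 0 0 0 0 0.008;0 0 0 0 0 0 0.008;0 0 0 0 0 0 0.008"
  squeeze: 40

```text
time_s: 8.72
ee_pos: [0.6621, 0.0758, 0.2256]
ee_rot: [-3.141, 0.003, -2.894]
wrist_force: [1.0, -1.2, 6.8]
finger_gap: 0.152
gripper_force: 40.2
```

```bash
python3 - <<'E'
from h import *
o=arm.observe();print(o["time_s"],o["ee_pos"],o["ee_rot"],o["wrist_force"],o["ft_torque"],o["finger_gap"]*85.4,o["gripper_force"])
im=arm.get_image("wrist");cv2.imwrite("pics/w5v.png",cv2.convertScaleAbs(im,alpha=1.3))
E
```

```text
8.725 [0.6621 0.0758 0.2256] [-3.1407  0.003  -2.8944] [ 0.9994 -1.2349  6.8211] [ 0.3647  0.0951 -0.4675] 12.96787683339062 40.23145794868469
```

View pics/w5v.png

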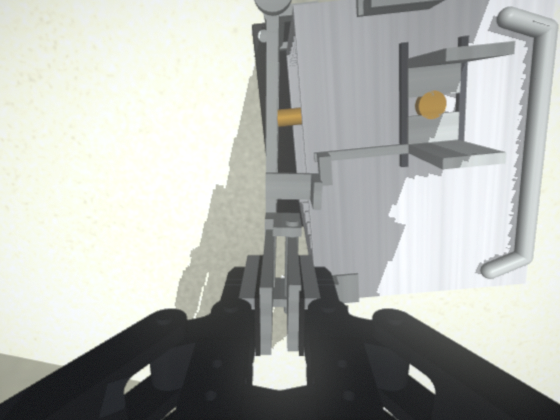

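The lever is squeezed home against the blade (gap about 14 mm, 40 N), and the jaws straddle both at columns 245–315. Starting the swing with a short test arc.

Emit:
jog_arm:
  targets: "0 0 5 -0.0004 -0.0098 0 0.008;0 0 5 -0.0004 -0.0098 0 0.008;0 0 5 -0.0004 -0.0098 0 0.008;0 0 0 0 0 0 0.008"

```text
time_s: 9.28
ee_pos: [0.6664, 0.0476, 0.2256]
ee_rot: [3.14, -0.002, 3.127]
wrist_force: [-7.2, 3.0, 9.8]
finger_gap: 0.149
gripper_force: 38.9
```

```bash
cat > chk.py <<'E'
from h import *
o=arm.observe();y=o["ee_rot"][2]%(2*np.pi);g=np.radians(199.5)-y
H=np.array([.5542,.0436]);u=np.array([np.cos(y-np.pi),np.sin(y-np.pi)]);n=np.array([-u[1],u[0]])
d=o["ee_pos"][:2]-H
print(o["time_s"],o["ee_pos"],"gate",g,"r along/normal (.112,.005)",d@u,d@n,"F along/normal/z",o["wrist_force"][:2]@u,o["wrist_force"][:2]@n,o["wrist_force"][2],o["ft_torque"],o["finger_gap"]*85.4,o["gripper_force"],o["qpos"][5])
E
python3 chk.py
```

```text
9.275 [0.6664 0.0476 0.2256] gate 0.35529967433774345 r along/normal (.112,.005) 0.11209256203156456 0.005706151294962945 F along/normal/z -7.1993669294279306 2.862381887031223 9.779451601959867 [ 0.837   1.0544 -0.2456] 12.691475809642103 38.85210692882538 -1.6548134008970077
```

Radius and gate angle track well. The -7 N radial pull shows that shifts apply along the axes before each turn, so I'll drop the x term and continue.

Emit:
jog_arm:
  targets: "0 0 5 0.0003 -0.0098 0 0.008;0 0 5 0.0003 -0.0098 0 0.008;0 0 5 0.0003 -0.0098 0 0.008;0 0 5 0 -0.0098 0 0.008;0 0 5 0 -0.0098 0 0.008;0 0 5 0 -0.0098 0 0.008;0 0 0 0 0 0 0.008"

```text
time_s: 10.15
ee_pos: [0.6526, -0.0085, 0.2255]
ee_rot: [3.14, -0.001, 2.604]
wrist_force: [-4.4, 4.7, 7.5]
finger_gap: 0.153
gripper_force: 39.8
```

```bash
python3 chk.py
```

```text
10.15 [ 0.6526 -0.0085  0.2255] gate 0.8780128804986838 r along/normal (.112,.005) 0.11117064830496799 0.005665596403723425 F along/normal/z -6.1406635984564835 1.7634379884240854 7.478444039679969 [ 1.0957  0.3998 -0.0229] 13.024885641769462 39.81776475906372 -1.2208533949592333
```

Emit:
jog_arm:
  targets: "0 0 5 0.0003 -0.0098 0 0.008;0 0 5 0.0003 -0.0098 0 0.008;0 0 5 0.0003 -0.0098 0 0.008;0 0 5 0 -0.0098 0 0.008;0 0 5 0 -0.0098 0 0.008;0 0 5 0 -0.0098 0 0.008;0 0 5 0 -0.0098 0 0.008;0 0 5 0 -0.0098 0 0.008;0 0 5 0 -0.0098 0 0.008;0 0 4 0 -0.0078 0 0.008;0 0 0 0 0 0 0.008;0 0 0 0 0 0 0.008"

```text
time_s: 11.65
ee_pos: [0.5787, -0.0641, 0.2256]
ee_rot: [3.139, -0.0, 1.751]
wrist_force: [-1.3, 5.0, 7.1]
finger_gap: 0.149
gripper_force: 39.7
```

```bash
python3 chk.py; python3 - <<'E'
from h import *
a=arm.get_image("scene")[120:330,200:420];b=arm.get_image("wrist")
cv2.imwrite("pics/end.png",cv2.convertScaleAbs(np.hstack([cv2.resize(a,(400,382),interpolation=cv2.INTER_CUBIC),cv2.resize(b,(400,300))[np.r_[0:300,[299]*82]]]),alpha=1.3))
E
```

```text
11.65 [ 0.5787 -0.0641  0.2256] gate 1.731256927467045 r along/normal (.112,.005) 0.11037796055072514 0.0047856590612240036 F along/normal/z -5.187028344036627 -0.3377873568868414 7.0979092312991385 [ 0.7954 -0.1307  0.1882] 12.739263754632518 39.67589735984802 -0.4861406915415245
```

View pics/end.png

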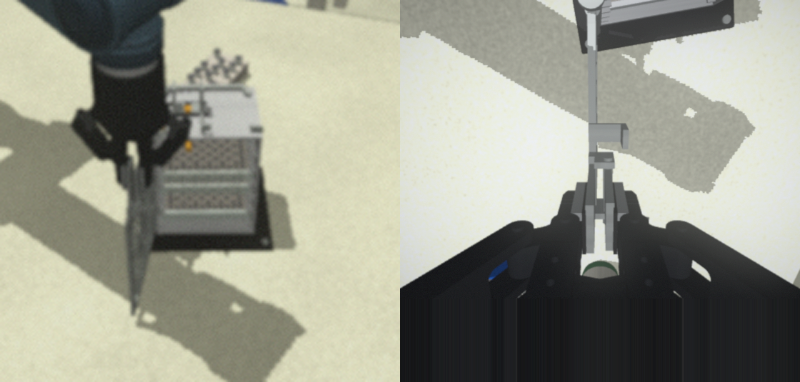

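The gate stands wide open at about 1.73 rad with the gripper still holding it, and the plates are in place on their ledges. Handing in.

```bash
python3 -c "
from rig import arm
print(arm.finish_job())"
```

```text
the job is handed in; nothing more can be done
None
```

The gate is open to about 1.73 rad (past square) with the gripper still holding it, and I handed the job in at about 12 s of the 43 s allowed; no verdict came back.

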